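# Finish the pinwheel layer of kit cartons around the coolant bottle

## Robot

A 6-joint arm with a two-finger parallel gripper is mounted at the origin on the work surface. World frame = base frame: x ahead of the robot, y to its left, z up, the work surface at z = 0. Lengths are in m, angles in rad, forces in N, time in s.
With the tool pointing down it reaches from about 0.275 to 0.825 m from the base axis. Payload 4.9 kg.
Tool frame: the origin (TCP) lies midway between the tips of the shut fingers; the grasp point (between the pads) lies 19 mm behind it; z points along the fingers, y is the line along which they close (so a half turn about z gives the same grasp; the last joint's range is limited). The gripper opens to 85 mm and grips with 20 to 120 N. Pads are 22 mm wide; open, the fingers measure 114 mm over their backs; the gripper's body (76 mm by 85 mm) begins 54 mm behind the grasp point. The pads swing forward as they close: fully open they stand 13 mm farther back than shut.
Start: joints at [-1.295, 0.326, -0.193, 1.052, 0, 1.437], TCP at [0.219, -0.504, 0.231] pointing down, gripper open.
Joint ranges: [-2.65, 2.65], [-0.97, 1.79], [-1.3, 1.35], [-1.93, 2.1], [-1.47, 1.37], [-3.14, 3.14]. Speed limits (rad/s): [2.57, 2.57, 3.14, 3.14, 3.14, 3.14].

## Interface

Orientations are given as a unit quaternion [w, x, y, z].
In Python, from bench import move_pose, servo_line, set_joints, command_gripper, wait, solve_ik, grab_frame, PlanningError, job_done, search_frame, pinpoint, current_time_s, current_joint_positions, current_qvel, current_joint_efforts, current_ee_pos, current_tool_rot, current_wrist_force, current_moment, current_grip_width, current_grasp_force gives the robot as it stands. Calls block until the motion is done:
- move_pose(position, orientation): joint-space move of the TCP to a pose.
- servo_line(position, rot=None, feed=0.15): straight line of the TCP; rot=None keeps the orientation; feed is the mean speed in m/s.
- set_joints(angles): joint-space move.
- command_gripper(opening): finger opening in m; the grip force is fixed at half the most; returns when the fingers have stopped.
- wait(seconds).
- solve_ik(position, orientation): joint angles nearest the present ones, or None.
- grab_frame(name): name is "side" or "top"; returns a dict with "image" (384x512x3 uint8, red, green, blue), "K" (3x3 intrinsics, pixels), "origin" and "orientation" of the camera in the world. Camera axes: x right, y up, looking along -z (the intrinsics and any distortion apply to the point x, -y, -z); pixel columns grow to the right and rows downward; lengths in m; the calibration is good to about 2 mm. A picture is of the moment at which its call begins. There is no depth.
A pose or a line that the arm cannot do raises PlanningError and nothing moves.
- job_done(): hands the job in; it is judged then, once.
Trained networks look in a picture, given as the dict that the camera call returned (one of the last four; its "shot" number tells which), for a name from the list of things; names that differ only in an ending like _2 or _b are one class to them, and where a whole thing is asked for, a point or a joint stands for the part that bears it (a point fixed in the world has none). Each returns a list of dicts, best first, with "conf" (0 to 1); they miss things now and then, are a little off and sometimes report something else, mostly with a low value. They report only what shows in the picture. A call takes as long as a camera call.
- search_frame(picture, target): "location" ([x, y, z] in m, in the coordinates of the camera as it stood for that picture, good to about 4 mm: the middle of the surface that is visible of it).
- pinpoint(picture, target): "location" ([x, y, z] in m, in the coordinates of the camera as it stood for that picture, good to about 4 mm: a listed point, or the origin of a listed thing).
Readings, each from a call of its own:
- current_time_s(): time.
- current_joint_positions(): joint angles.
- current_qvel(): joint speeds.
- current_joint_efforts(): joint torques, N m.
- current_ee_pos(): TCP position.
- current_tool_rot(): TCP orientation.
- current_wrist_force(): force on the tool from outside, world axes, zero at the start.
- current_moment(): the same for the moment, N m.
- current_grip_width(): finger opening in m.
- current_grasp_force(): force on a finger pad.
Only numpy, scipy, OpenCV 4.12 (cv2) and the standard library are available. Lean on these libraries where they do the work, as an engineer would, in place of code of your own. Each camera call takes 0.05 s, during which the arm holds its last target. There are 200 camera calls.

## Task

Finish the first layer in the insulated shipper: take the two kit cartons from the slanted stand and lay them on the grey pallet base so that all four cartons lie flat inside the low black lip in a pinwheel, each carton's end up against the side of the next. The two cartons already there have their right places and directions but were put down loosely, so square them up to the lip. In the well left in the middle stand the blue coolant bottle upright on the pallet; set everything down gently, do not ram or drop it, and leave the glove box, tube rack and scanner alone.

Things in the scene. Friction and masses are not known exactly. Their poses are not given: they have to be found in the camera images.
- pallet: grey foam pallet base, fixed, 240 x 240 mm; origin at the centre of its underside, x and y along its edges, z up. Flat deck 30 mm above the origin. A black lip 10 mm high and 10 mm wide stands on the deck round a pocket of 177 x 177 mm centred on the origin; outside it a bare ledge 21 mm wide at deck height. The pinwheel fills the pocket with about 5 mm of play along x and along y
- place_b (a point): point on the deck: middle of the free carton place at (56, -30) mm in the pallet's frame; this carton's long side runs along the pallet's y. Its end towards +y meets kit_c's side, its side towards -x meets kit_a's end
- place_d (a point): point on the deck: middle of the free carton place at (-56, 30) mm in the pallet's frame, long side along the pallet's y. Its end towards -y meets kit_a's side, its side towards +x meets kit_c's end
- well (a point): point on the deck above the pallet's centre: middle of the well of the finished pinwheel, about 52 x 52 mm; beside a carton it has room for one gripper finger
- kit_a: kit carton, white with teal bands, loose, 60 (x) x 112 (y) x 46 mm high (z), 175 to 350 g, origin at the centre of its underside; all four are alike and the same turned end for end. On the pallet, long side along the pallet's x, right place (-30, -56) mm, now up to 9 mm off it in +x, 5 mm in +y, slightly askew; a push of about 5 N slides it until it meets the lip
- kit_c: kit carton, white with teal bands, loose, 60 (x) x 112 (y) x 46 mm high (z), 175 to 350 g, origin at the centre of its underside; all four are alike and the same turned end for end. On the pallet, long side along the pallet's x, right place (30, 56) mm, now up to 9 mm off it in -x, 5 mm in -y, slightly askew; a push of about 5 N slides it until it meets the lip
- kit_b: kit carton, white with teal bands, loose, 60 (x) x 112 (y) x 46 mm high (z), 175 to 350 g, origin at the centre of its underside; all four are alike and the same turned end for end. Lies on the left (+y) half of the slanted stand, so its z axis leans 30 degrees from vertical towards the robot, its y axis is level and its x axis points up the slope
- kit_d: kit carton, white with teal bands, loose, 60 (x) x 112 (y) x 46 mm high (z), 175 to 350 g, origin at the centre of its underside; all four are alike and the same turned end for end. Lies on the right (-y) half of the slanted stand, leaning like kit_b
- stand: grey slanted stand, fixed, 270 mm wide (y); origin at the centre of its foot on the desk, x away from the robot. Its shelf rises 30 degrees along x from a front edge 50 mm above the desk to 125 mm at the back; cartons rest against a front lip 8 mm high, square to the shelf; a 10 mm high divider stands between them. Nothing stands uphill of them
- bottle: blue round coolant bottle with white cap, loose, upright on the desk between stand and pallet, 42 mm across, 116 mm high (straight side up to about 88 mm), 110 to 220 g; origin at the centre of its underside, z up
- bottle_grip (a point): point on the bottle's axis 78 mm above its underside, a good height to grip it clear of the cartons
- glove_box: yellow glove box, 120 x 240 x 75 mm, loose, beyond the pallet; origin at the centre of its underside
- tube_rack: black tube rack with capped tubes, 70 x 200 x 94 mm, loose, beyond the stand; origin at the centre of its underside
- scanner: black barcode scanner on a round stand, foot 110 mm across, 180 mm high, loose, left of the pallet; origin at the centre of its underside

How it is judged:
At the end, for the whole second after the job is handed in: all four cartons flat on the deck inside the lip in the pinwheel, each within 5 mm in x and y, 3 mm in height and 0.06 rad of its place (kit_b and kit_d may swap); the bottle upright (0.08 rad) on the deck within 12 mm of the pallet's centre in x and y; all at rest (x of kit_a in the frame of pallet between -0.035 and -0.025 m and y of kit_a in the frame of pallet between -0.061 and -0.051 m and z of kit_a in the frame of pallet between 0.027 and 0.033 m and angle between each of kit_a, kit_c's own z axis and vertical below 0.05 rad and angle between the y axis of each of kit_a, kit_c and the x axis of pallet, either way round below 0.06 rad and linear speed of each of kit_a, kit_c, bottle below 0.02 m/s and x of kit_c in the frame of pallet between 0.025 and 0.035 m and y of kit_c in the frame of pallet between 0.051 and 0.061 m and z of kit_c in the frame of pallet between 0.027 and 0.033 m and (((x of kit_b in the frame of pallet between 0.051 and 0.061 m and y of kit_b in the frame of pallet between -0.035 and -0.025 m and z of kit_b in the frame of pallet between 0.027 and 0.033 m and angle between kit_b's own z axis and vertical below 0.05 rad and angle between the y axis of kit_b and the y axis of pallet, either way round below 0.06 rad and linear speed of kit_b below 0.02 m/s) and (x of kit_d in the frame of pallet between -0.061 and -0.051 m and y of kit_d in the frame of pallet between 0.025 and 0.035 m and z of kit_d in the frame of pallet between 0.027 and 0.033 m and angle between kit_d's own z axis and vertical below 0.05 rad and angle between the y axis of kit_d and the y axis of pallet, either way round below 0.06 rad and linear speed of kit_d below 0.02 m/s)) or ((x of kit_d in the frame of pallet between 0.051 and 0.061 m and y of kit_d in the frame of pallet between -0.035 and -0.025 m and z of kit_d in the frame of pallet between 0.027 and 0.033 m and angle between kit_d's own z axis and vertical below 0.05 rad and angle between the y axis of kit_d and the y axis of pallet, either way round below 0.06 rad and linear speed of kit_d below 0.02 m/s) and (x of kit_b in the frame of pallet between -0.061 and -0.051 m and y of kit_b in the frame of pallet between 0.025 and 0.035 m and z of kit_b in the frame of pallet between 0.027 and 0.033 m and angle between kit_b's own z axis and vertical below 0.05 rad and angle between the y axis of kit_b and the y axis of pallet, either way round below 0.06 rad and linear speed of kit_b below 0.02 m/s))) and x of bottle in the frame of pallet between -0.012 and 0.012 m and y of bottle in the frame of pallet between -0.012 and 0.012 m and z of bottle in the frame of pallet between 0.027 and 0.034 m and angle between bottle's own z axis and vertical below 0.08 rad); the robot touches nothing.
It fails at once if a carton is rammed onto the pallet (impact over 120 N between them) (contact force between any of kit_a, kit_b, kit_c, kit_d and pallet above 120 N).
It fails at once if the bottle is set down hard (impact over 60 N on the pallet or on a carton) (contact force between bottle and pallet above 60 N or contact force between bottle and kit_a above 60 N or contact force between bottle and kit_b above 60 N or contact force between bottle and kit_c above 60 N or contact force between bottle and kit_d above 60 N).
It fails at once if a carton or the bottle is dropped or thrown (faster than 0.3 m/s while the fingers do not hold it) ((linear speed of kit_a above 0.3 m/s and contact force between the fingers and kit_a below 0.2 N) or (linear speed of kit_b above 0.3 m/s and contact force between the fingers and kit_b below 0.2 N) or (linear speed of kit_c above 0.3 m/s and contact force between the fingers and kit_c below 0.2 N) or (linear speed of kit_d above 0.3 m/s and contact force between the fingers and kit_d below 0.2 N) or (linear speed of bottle above 0.3 m/s and contact force between the fingers and bottle below 0.2 N)).
It fails at once if the glove box, tube rack or scanner is moved more than 15 mm (distance of any of glove_box, tube_rack, scanner from where it was at the start of the episode above 0.015 m).
It also fails if it takes over 72 s, if anything falls off the work surface, if the arm or the gripper's body presses on something with over 40 N, if the wrist force passes 120 N, or if a joint passes its speed limit or range.

## Working session

There is one attempt and no reset: what is moved stays moved. The work goes in short steps, each a Python script; the robot and the scene stay as the last script left them, time stands still between calls to the robot, and variables do not carry over. Pictures are saved under pics/ and viewed, at most 10 in all, crops included, and the job is handed in when it is done.

```bash
ls; mkdir -p pics; cat > h.py <<'E'
from bench import *
import numpy as np, cv2
from scipy.spatial.transform import Rotation as R
def Rq(q): return R.from_quat(np.roll(q,-1))
def qR(r): return np.roll(r.as_quat(),1)
def w(f,p): return Rq(f["orientation"]).apply(p)+np.array(f["origin"])
def proj(f,P):
    c=Rq(f["orientation"]).inv().apply(np.atleast_2d(P)-f["origin"]); c=c*[1,-1,-1]
    u=c@np.array(f["K"]).T; return u[:,:2]/u[:,2:]
def ray(f,uv,z):
    d=np.linalg.inv(f["K"])@[uv[0],uv[1],1]; d=Rq(f["orientation"]).apply(d*[1,-1,-1]); o=np.array(f["origin"])
    return o+d*(z-o[2])/d[2]
def save(f,n): cv2.imwrite(f"pics/{n}.png",f["image"][:,:,::-1])
E
python3 - <<'E'
from h import *
np.set_printoptions(precision=4,suppress=True)
for n in("side","top"):
    f=grab_frame(n); save(f,n+"0"); print(n,f["origin"],f["orientation"],f["K"],[k for k in f])
    for t in["pallet","place_b","place_d","well","kit_a","stand","bottle","glove_box","tube_rack","scanner"]:
        print(t,[(np.round(w(f,d["location"]),4).tolist(),round(d["conf"],2)) for d in pinpoint(f,t)[:5]])
print(current_time_s(),current_tool_rot(),current_wrist_force())
E
```

```text
pics
side [-0.0992  0.8125  0.8504] [-0.347  -0.1708  0.4005  0.8307] [[439.1082   0.     252.695 ]
 [  0.     439.1082 197.5826]
 [  0.       0.       1.    ]] ['image', 'K', 'origin', 'orientation', 'shot']
pallet [([0.4902, 0.1998, 0.004], 0.59)]
place_b [([0.5462, 0.1738, 0.0308], 0.97), ([0.4322, 0.2296, 0.0277], 0.93)]
place_d [([0.5462, 0.1738, 0.0308], 0.97), ([0.4322, 0.2296, 0.0277], 0.93)]
well [([0.4926, 0.2023, 0.0315], 0.64), ([0.4656, 0.1442, 0.0339], 0.23)]
kit_a [([0.5168, 0.252, 0.032], 0.92), ([0.4655, 0.1458, 0.0315], 0.79), ([0.4162, -0.2061, 0.0642], 0.77), ([0.4293, -0.339, 0.0645], 0.67), ([0.4612, -0.2686, -0.0012], 0.55)]
stand [([0.4576, -0.2695, 0.0009], 0.75)]
bottle [([0.5026, -0.0236, 0.0006], 0.66), ([0.4589, -0.2721, 0.0005], 0.31), ([0.5475, 0.1683, 0.0341], 0.23)]
glove_box [([0.7631, 0.2594, 0.0025], 0.69)]
tube_rack [([0.7029, -0.2851, 0.0012], 0.93)]
scanner [([0.474, 0.5819, 0.0006], 0.96)]
top [0.5221 0.109  1.1182] [-0.7045 -0.0367  0.0202  0.7085] [[366.7919   0.     250.2272]
 [  0.     366.7919 189.2959]
 [  0.       0.       1.    ]] ['image', 'K', 'origin', 'orientation', 'shot']
pallet [([0.4891, 0.1988, 0.0055], 0.63)]
place_b [([0.5418, 0.1696, 0.036], 0.97), ([0.4291, 0.2328, 0.0297], 0.64)]
place_d [([0.5418, 0.1696, 0.036], 0.97), ([0.4291, 0.2328, 0.0297], 0.64)]
well [([0.5022, -0.0242, 0.0051], 0.67), ([0.4906, 0.1971, 0.0344], 0.6), ([0.5175, 0.2511, 0.0315], 0.27)]
kit_a [([0.5136, 0.2487, 0.0299], 0.97), ([0.419, -0.2061, 0.0683], 0.88), ([0.4658, 0.1499, 0.0304], 0.75), ([0.4255, -0.3406, 0.0677], 0.75)]
stand [([0.4608, -0.2684, 0.0026], 0.9)]
bottle [([0.5028, -0.0263, 0.0021], 0.61)]
glove_box [([0.7559, 0.2595, 0.0004], 0.64)]
tube_rack [([0.7005, -0.2883, 0.0006], 0.66)]
scanner [([0.4717, 0.577, -0.0055], 0.78), ([0.5157, 0.2505, 0.0309], 0.3), ([0.4567, -0.2708, -0.0015], 0.21)]
1.1 [0.     0.9791 0.2035 0.    ] [-0.0093  0.5127 -0.2035]
```

View pics/top0.png

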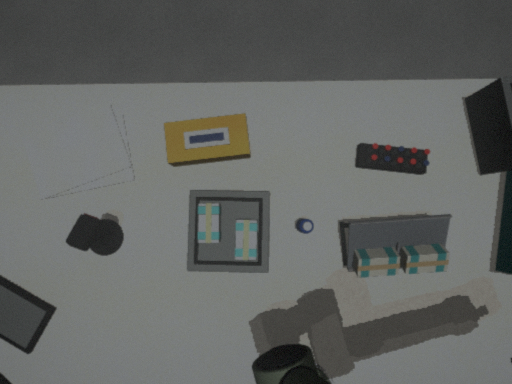

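View pics/side0.png

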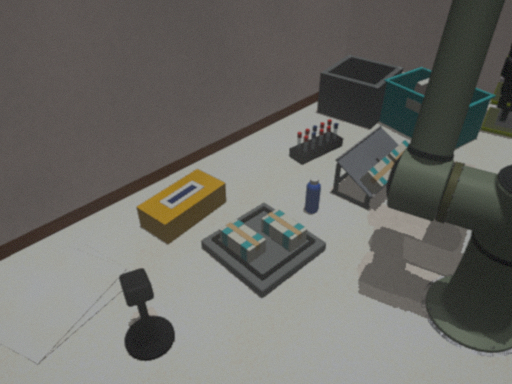

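The pictures agree with the networks. The pallet is centred near (230,231) in the top view with the a/c cartons at (246,240) and (208,222). The bottle is at (304,225) and the stand cartons at (377,262) and (424,258). Next I'll refine the poses by edge fitting.

```bash
cat > fit.py <<'E'
from h import *
from scipy.optimize import minimize
from scipy.ndimage import map_coordinates
def rect(lx,ly,z): 
    c=np.array([[-lx,-ly,z],[lx,-ly,z],[lx,ly,z],[-lx,ly,z]])/1.; t=np.linspace(.04,.96,40)[:,None]
    return [c[i]*(1-t)+c[(i+1)%4]*t for i in range(4)]
PAL=rect(.0985,.0985,.04)+rect(.12,.12,.03)
KIT=rect(.03,.056,.046)
def grads(f):
    g=cv2.GaussianBlur(cv2.cvtColor(f["image"],cv2.COLOR_RGB2GRAY).astype(np.float32),(0,0),1.0)
    return cv2.Sobel(g,cv2.CV_32F,1,0),cv2.Sobel(g,cv2.CV_32F,0,1)
def fit(fs,segs,x0,z=0.,tilt=0.,span=.006):
    G=[grads(f) for f in fs]
    def cost(p):
        r=R.from_euler("z",p[2])*R.from_euler("y",-tilt); s=0
        for f,(gx,gy) in zip(fs,G):
            for sg in segs:
                u=proj(f,r.apply(sg)+[p[0],p[1],z]); d=u[-1]-u[0]; n=np.array([-d[1],d[0]])/np.linalg.norm(d)
                v=map_coordinates(gx,u[:,::-1].T,order=1)*n[0]+map_coordinates(gy,u[:,::-1].T,order=1)*n[1]
                s-=min(abs(v.mean()),150.)
        return s
    best=None
    for a in(-.06,-.03,0,.03,.06):
        for dx in(-span,0,span):
            for dy in(-span,0,span):
                q=np.add(x0,[dx,dy,a]); c=cost(q)
                if best is None or c<best[0]: best=(c,q)
    m=minimize(cost,best[1],method="Nelder-Mead",options=dict(initial_simplex=best[1]+np.array([[0,0,0],[.004,0,0],[0,.004,0],[0,0,.03]])))
    return m.x,-m.fun
E
python3 - <<'E'
from fit import *
np.set_printoptions(precision=4,suppress=True)
T=grab_frame("top");S=grab_frame("side")
for nm,sg,x0,z,t,sets in[("pallet",PAL,(.49,.2,0),0,0,([T],[S],[T,S])),("a",KIT,(.4657,.148,-np.pi/2),.03,0,([T],[S],[T,S])),("c",KIT,(.515,.25,-np.pi/2),.03,0,([T],[S],[T,S])),
  ("L",KIT,(.4176,-.2061,.07),.066,np.pi/6,([T],)),("R",KIT,(.4274,-.3398,.07),.066,np.pi/6,([T],))]:
    for fs in sets: print(nm,*fit(fs,sg,x0,z,t))
for f in(T,S): print([(np.round(w(f,d["location"]),4),d["conf"]) for d in pinpoint(f,"bottle_grip")[:2]],[np.round(w(f,d["location"]),4) for d in pinpoint(f,"pallet")[:1]])
def q(y,tilt): 
    s=1
    z=R.from_euler("z",y)*R.from_euler("y",-tilt)
    return z
for p,y,t in[((.52,.1436,.05),0,0),((.42,-.19,.1),.07,np.pi/6),((.43,-.36,.1),.07,np.pi/6),((.5,-.025,.06),0,0),((.434,.22,.05),0,0)]:
  for s in(1,-1):
    M=np.column_stack([[0,s,0],[s,0,0],[0,0,-1]]); print(p,s,solve_ik(p,qR(R.from_euler("z",y)*R.from_euler("y",-t)*R.from_matrix(M))))
E
```

```text
pallet [ 0.4888  0.2    -0.0241] 749.3623900090109
pallet [ 0.4879  0.2042 -0.0246] 604.8130291986283
pallet [ 0.4886  0.2008 -0.0246] 1297.3182963535958
a [ 0.463   0.1452 -1.5768] 467.35190881602773
a [ 0.4667  0.1481 -1.5975] 456.166976259551
a [ 0.4648  0.147  -1.5939] 870.4557980075793
c [ 0.5135  0.2545 -1.5739] 452.97745849746207
c [ 0.5118  0.255  -1.581 ] 464.38990602074875
c [ 0.5119  0.2547 -1.5683] 914.3309251444717
L [ 0.415  -0.2112  0.0806] 296.3572266317446
R [ 0.4239 -0.3413  0.0622] 279.39986935728564
[(array([ 0.5012, -0.0194,  0.0765]), 0.71)] [array([0.4908, 0.2004, 0.0034])]
[(array([ 0.5046, -0.0201,  0.0817]), 0.8), (array([ 0.4602, -0.271 ,  0.0005]), 0.44)] [array([0.4903, 0.1987, 0.0001])]
(0.52, 0.1436, 0.05) 1 [ 0.1326  0.4981 -0.45    0.6226  0.      1.7034]
(0.52, 0.1436, 0.05) -1 [ 0.1326  0.4981 -0.45    0.6226  0.     -1.4382]
(0.42, -0.19, 0.1) 1 [-0.8629  0.1305 -1.0331  0.0761  0.4134  0.7079]
(0.42, -0.19, 0.1) -1 [-0.8629  0.1305 -1.0331  0.0761  0.4134 -2.4337]
(0.43, -0.36, 0.1) 1 [-1.0857  0.3394 -0.7067  0.2959  0.4752  0.4708]
(0.43, -0.36, 0.1) -1 [-1.0857  0.3394 -0.7067  0.2959  0.4752 -2.6708]
(0.5, -0.025, 0.06) 1 [-0.1975  0.4267 -0.5438  0.6003  0.      1.3733]
(0.5, -0.025, 0.06) -1 [-0.1975  0.4267 -0.5438  0.6003  0.     -1.7683]
(0.434, 0.22, 0.05) 1 [ 0.3173  0.4216 -0.589   0.5602  0.      1.8881]
(0.434, 0.22, 0.05) -1 [ 0.3173  0.4216 -0.589   0.5602  0.     -1.2535]
```

```bash
cat >> h.py <<'E'
PC=np.array([.489,.2005,0]); YAW=-.0245
RP=R.from_euler("z",YAW)
M=R.from_matrix(np.column_stack([[0,1,0],[1,0,0],[0,0,-1]]))
DOWN=qR(RP*M)
def P(x,y,z): return RP.apply([x/1e3,y/1e3,z/1e3])+PC
def ip(p): return RP.inv().apply(np.array(p)-PC)*1e3
def push(d,thr,maxd,step=.0015,feed=.03):
    """step along unit world dir d until the reaction grows by thr; returns travelled"""
    d=np.array(d); p0=np.array(current_ee_pos()); f0=np.array(current_wrist_force()); s=0
    while s<maxd-1e-9:
        s=min(s+step,maxd); servo_line(p0+d*s,feed=feed)
        f=-(np.array(current_wrist_force())-f0)@d
        if f>thr: return s,f
    return s,f
E
python3 - <<'E'
from h import *
np.set_printoptions(precision=2,suppress=True)
ex=RP.apply([1,0,0]);ey=RP.apply([0,1,0])
command_gripper(0.0)
move_pose(P(-25,1,110),DOWN)
servo_line(P(-25,1,39),feed=.12); print("t",current_time_s(),current_wrist_force())
print(push(-ey,10,.026),"a y",ip(current_ee_pos()),current_time_s())
servo_line(P(-25,0,39),feed=.1); servo_line(P(27,0,39),feed=.1)
print(push(ey,10,.026),"c y",ip(current_ee_pos()),current_time_s())
E
```

```text
t 5.5833 [-0.24  0.35 -0.63]
(0.021, np.float64(10.33831203788231)) a y [-24.43 -17.13  39.88] 9.0833
(0.022500000000000003, np.float64(13.537725813912788)) c y [25.76 17.91 38.76] 13.85
```

```bash
python3 - <<'E'
from h import *
from fit import fit,KIT
np.set_printoptions(precision=4,suppress=True)
ex=RP.apply([1,0,0])
servo_line(P(26,0,39),feed=.1);servo_line(P(26,0,88),feed=.2)
servo_line(P(55,-56,88),feed=.2); servo_line(P(55,-56,39),feed=.15)
print(push(-ex,11,.026),"a x",ip(current_ee_pos()),current_time_s())
servo_line(P(50,-56,39),feed=.1);servo_line(P(50,-56,88),feed=.2)
servo_line(P(-55,56,88),feed=.25); servo_line(P(-55,56,39),feed=.15)
print(push(ex,11,.026),"c x",ip(current_ee_pos()),current_time_s())
servo_line(P(-50,56,39),feed=.1);servo_line(P(-50,56,90),feed=.2)
move_pose([.42,-.1,.25],DOWN); print(current_time_s())
T=grab_frame("top");S=grab_frame("side");save(T,"t1")
for nm,x in(("a",(-32,-58)),("c",(32,58))):
    v=P(*x,0); r,c=fit([T,S],KIT,(v[0],v[1],-np.pi/2+YAW),.03); print(nm,ip([r[0],r[1],0]),r[2]+np.pi/2-YAW,c)
E
```

```text
(0.022500000000000003, np.float64(12.9203459038969)) a x [ 38.4603 -55.1803  41.1064] 19.3
(0.022500000000000003, np.float64(12.315766642497568)) c x [-36.0408  55.1399  38.5784] 25.0167
27.2167
a [-32.5004 -58.6651   0.    ] -0.007422732186191237 910.1704545525114
c [31.5    58.5125  0.    ] 0.010708242436665384 950.6227665750055
```

```bash
python3 -c "
import cv2;i=cv2.imread('pics/t1.png')[180:285,175:285];cv2.imwrite('pics/t1c.png',cv2.resize(i,None,fx=5,fy=5,interpolation=2))"
```

```text
(no output)
```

View pics/t1c.png

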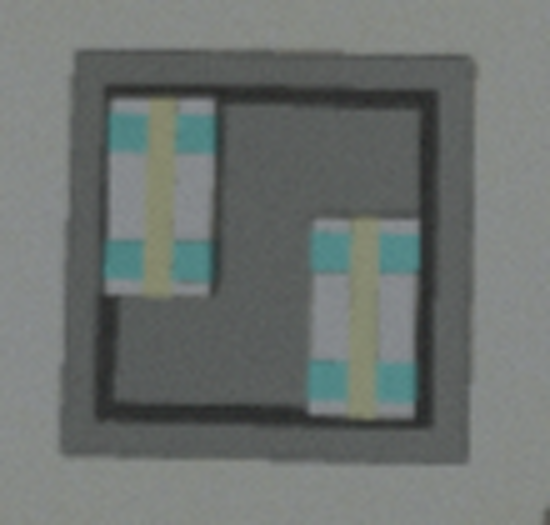

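Both placed cartons now sit flush to the lip, and the contacts give a pallet centre correction of (+1.2, +0.4) mm. Next I pick the left stand carton.

```bash
cat >> h.py <<'E'
PC=P(1.2,.4,0)
def pick(o,off,yaw=.071,h=12,up=2.5):
    rc=R.from_euler("z",yaw)*R.from_euler("y",-np.pi/6); q=qR(rc*M); c=lambda x,y,z: rc.apply(np.array([x,y,z])/1e3)+o
    command_gripper(.085)
    move_pose(c(up,off,85),q); servo_line(c(up,off,h),feed=.1)
    command_gripper(.05); print("grip",current_grip_width(),current_grasp_force(),current_wrist_force())
    servo_line(c(up,off,h+12),feed=.08); servo_line(np.array(current_ee_pos())+[0,0,.10],feed=.2)
E
python3 - <<'E'
from h import *
pick([.416,-.209,.066],24); print(current_grip_width(),current_grasp_force(),current_wrist_force(),current_time_s())
move_pose(P(56,-10,160),DOWN); print(current_time_s(),current_wrist_force(),current_moment())
f=grab_frame("side");i=f["image"][100:300,170:370,::-1];cv2.imwrite("pics/s2.png",cv2.resize(i,None,fx=3,fy=3))
E
```

```text
grip 0.05891967304225283 61.732109785079956 [-6.5504054   1.21007917  8.95508437]
0.059342933755529126 64.42470073699951 [ 0.23395748  0.91204099 -1.43309683] 31.0583
32.5667 [ 0.80568732  0.09233162 -1.96254351] [ 0.0586932   0.0171405  -0.00609097]
```

View pics/s2.png

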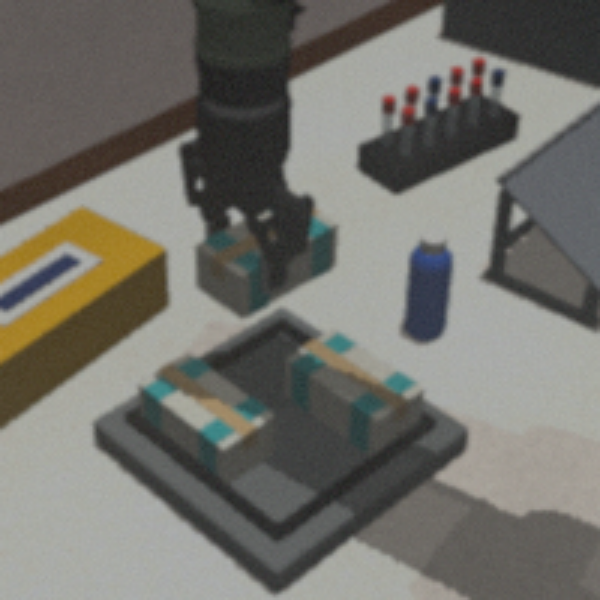

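The carton is held level over place_b (around pixel (265,260) in the crop). Now the guarded placement.

```bash
cat >> h.py <<'E'
def place(x,y,s,zc=58,back=2.7):
    """s: sign of pallet-y direction in which the neighbouring carton's side is felt for"""
    ey=RP.apply([0,s,0])
    servo_line(P(x,y,zc),feed=.12); print("low",current_wrist_force())
    print("feel",push(ey,3.5,.012),ip(current_ee_pos()))
    p=ip(current_ee_pos()); servo_line(P(x,p[1]-s*back,zc),feed=.03)
    print("down",push([0,0,-1],5,.024,step=.002,feed=.04),ip(current_ee_pos()),current_wrist_force(),current_moment(),current_time_s())
E
python3 - <<'E'
from h import *
np.set_printoptions(precision=2,suppress=True)
place(56,-9.5,1)
E
```

```text
low [-0.04 -0.66 -1.29]
feel (0.0075, np.float64(3.798087648919335)) [56.31 -3.   58.6 ]
down (0.016, np.float64(14.90267443507465)) [55.89 -5.34 43.69] [-4.08 -0.87 13.03] [-0.25  1.23 -0.01] 37.1417
```

```bash
python3 - <<'E'
from h import *
np.set_printoptions(precision=2,suppress=True)
command_gripper(.085); servo_line(np.array(current_ee_pos())+[0,0,.12],feed=.2); print(current_time_s())
f=grab_frame("side");i=f["image"][180:310,190:340,::-1];cv2.imwrite("pics/s3.png",cv2.resize(i,None,fx=4,fy=4))
pick([.4256,-.3405,.066],-24); print(current_grip_width(),current_grasp_force(),current_time_s())
T=grab_frame("top")
from fit import fit,KIT
v=P(56,-30,0); r,c=fit([f,T],KIT,(v[0],v[1],YAW),.03); print("b",ip([r[0],r[1],0]),r[2]-YAW,c)
E
```

```text
38.275
grip 0.05892049594611178 63.75075101852417 [-5.67  0.12  5.6 ]
0.05887232924664684 64.69118356704712 42.8583
b [ 55.48 -32.28   0.  ] -0.011523710753644813 620.7954464967856
```

View pics/s3.png

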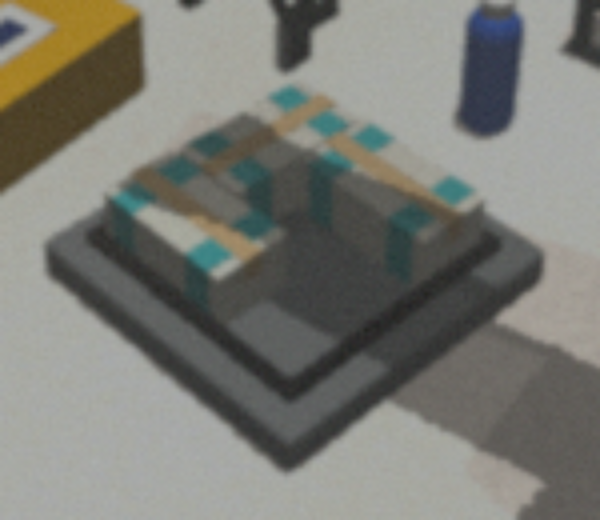

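B lies flat in its place (crop: around (265,160), level with its neighbours). Now the second carton.

```bash
python3 - <<'E'
from h import *
np.set_printoptions(precision=2,suppress=True)
move_pose(P(-56,9.5,160),DOWN)
place(-56,9.5,-1)
if 39<ip(current_ee_pos())[2]<47:
    command_gripper(.085); servo_line(np.array(current_ee_pos())+[0,0,.12],feed=.2); print("released",current_time_s())
    f=grab_frame("side");i=f["image"][180:310,190:340,::-1];cv2.imwrite("pics/s4.png",cv2.resize(i,None,fx=4,fy=4))
E
```

```text
low [-1.07 -0.39 -2.91]
feel (0.0075, np.float64(4.320869345369867)) [-55.3    2.94  58.7 ]
down (0.016, np.float64(21.72459520526361)) [-56.14   5.27  43.6 ] [-5.45 -2.43 18.42] [-0.42  1.59  0.02] 49.5167
released 50.65
```

View pics/s4.png

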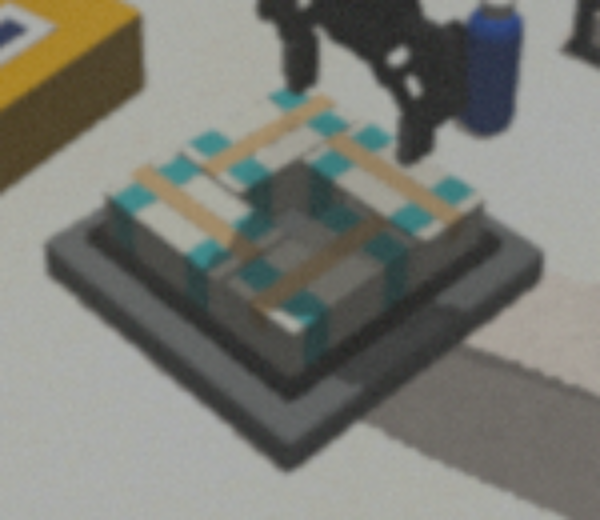

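The pinwheel is complete and all four tops are level. The bottle is next, with a few averaged fixes first.

```bash
python3 - <<'E'
from h import *
np.set_printoptions(precision=4,suppress=True)
L=[]
for n in("top","side","top","side"):
    f=grab_frame(n)
    for t in("bottle_grip","bottle"):
        for d in pinpoint(f,t)[:3]:
            v=w(f,d["location"])
            if np.hypot(v[0]-.503,v[1]+.022)<.015: L.append(v[:2])
L+=[[.5026,-.0236],[.5028,-.0263],[.5012,-.0194],[.5046,-.0201]]
L=np.array(L); b=np.median(L,0); print(L,b)
q=DOWN
move_pose([b[0],b[1],.17],q); servo_line([b[0],b[1],.056],feed=.12)
command_gripper(.03); print("grip",current_grip_width(),current_grasp_force(),current_wrist_force())
servo_line([b[0],b[1],.066],feed=.06); servo_line([b[0],b[1],.16],feed=.2)
servo_line(P(0,0,160),q,feed=.2); print(current_time_s(),current_grip_width(),current_wrist_force())
for n in("top","side"):
    f=grab_frame(n)
    for t in("bottle_grip","bottle"): print(n,t,[ip(w(f,d["location"])) for d in pinpoint(f,t)[:2]])
    if n=="side": i=f["image"][160:310,190:340,::-1];cv2.imwrite("pics/s5.png",cv2.resize(i,None,fx=4,fy=4))
E
```

```text
[[ 0.4993 -0.0205]
 [ 0.5015 -0.0257]
 [ 0.5051 -0.0197]
 [ 0.5017 -0.0209]
 [ 0.5013 -0.0215]
 [ 0.5019 -0.0231]
 [ 0.4991 -0.0249]
 [ 0.5026 -0.0236]
 [ 0.5028 -0.0263]
 [ 0.5012 -0.0194]
 [ 0.5046 -0.0201]] [ 0.5017 -0.0215]
grip 0.04080004532475153 60.17153350752778 [ 0.0339 -0.0957  5.6855]
56.025 0.04099767443311816 [-0.1374 -0.7352 -1.0137]
top bottle_grip []
top bottle []
side bottle_grip [array([  1.4723,   0.2308, 181.5798]), array([ 225.9404, -479.2214,   -1.9293])]
side bottle [array([ -1.5369,  -1.8085, 102.5918])]
```

View pics/s5.png

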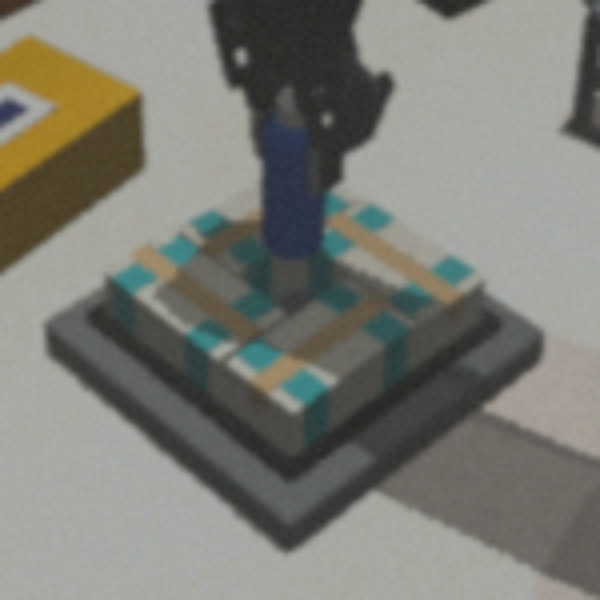

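```bash
python3 - <<'E'
from h import *
np.set_printoptions(precision=2,suppress=True)
servo_line(P(0,0,138),feed=.1)
r=push([0,0,-1],5,.045,step=.003,feed=.05); print(r,ip(current_ee_pos()),current_wrist_force())
if r[0]>=.0449:
    print(push([0,0,-1],4,.011,step=.001,feed=.03),ip(current_ee_pos()),current_wrist_force(),current_time_s())
E
```

```text
(0.045, np.float64(-0.32971923161741434)) [-0.63 -0.3  92.46] [-0.3  -0.45 -1.11]
(0.007, np.float64(11.054409622342307)) [-0.34 -0.13 86.61] [-2.77 -0.1   9.95] 62.1917
```

Touchdown is at the expected height (86.6 against 86 mm). I'll release, check, and hand in.

```bash
python3 - <<'E'
from h import *
from fit import fit,KIT
np.set_printoptions(precision=3,suppress=True)
command_gripper(.085); p=np.array(current_ee_pos()); servo_line(p+[0,0,.11],feed=.15); move_pose([.36,.0,.3],DOWN)
T=grab_frame("top");S=grab_frame("side");print(current_time_s(),[ip(w(S,d["location"])) for d in pinpoint(S,"bottle")[:1]])
for nm,x,a in(("a",(-32,-58),-np.pi/2),("c",(32,58),-np.pi/2),("b",(56,-30),0),("d",(-56,30),0)):
    v=P(*x,0); r,c=fit([T,S],KIT,(v[0],v[1],a+YAW),.03,span=.003); print(nm,ip([r[0],r[1],0]),r[2]-a-YAW)
i=S["image"][160:310,190:340,::-1];cv2.imwrite("pics/s6.png",cv2.resize(i,None,fx=4,fy=4))
E
```

```text
64.7 [array([-1.418, -0.378, 28.675])]
a [-34.204 -60.508   0.   ] 0.022760115591030673
c [32.422 58.845  0.   ] 0.002560947607075627
b [ 55.687 -32.432   0.   ] -0.002215369049320702
d [-58.197  30.582   0.   ] 0.030187737834449578
```

View pics/s6.png

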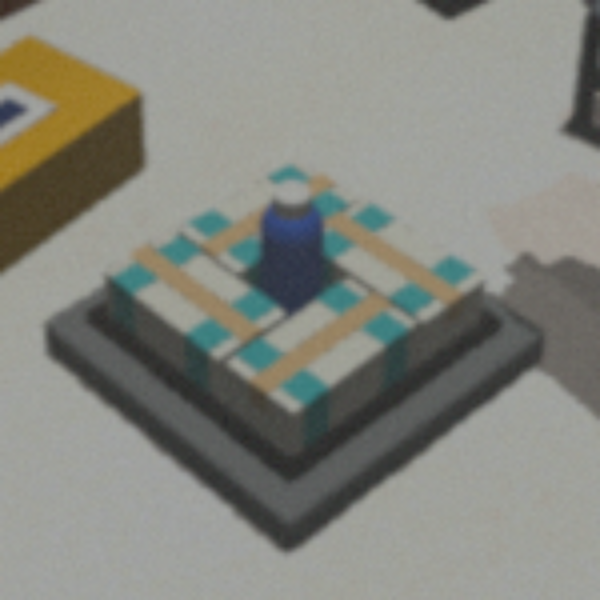

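The four cartons lie flat inside the lip and the bottle stands upright in the well (at (292,250)). The arm is clear, so I'm handing in.

```bash
python3 -c "
from bench import *
print(job_done(),current_time_s())"
```

```text
the job is handed in; nothing more can be done
the job is handed in; nothing more can be done
```

I handed the job in with all four cartons flat in the pinwheel and the bottle upright in the well, at about 65 s; by the last pictures each was within its limits, kit_a only just in x and y, and no verdict came back.

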